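Drive a crooked bearing cup home with the drift

TASK

The flanged bearing cup has been started, a little crooked, in the leaning housing. Take the brass drift out of the tool block and, holding it in line with the bore, tap the cup down a little at a time on alternate sides of its rim, so that it never gets more crooked than 5 degrees, until its flange sits square and fully home on the housing. Only the drift may press on the cup, not the gripper; then stand the drift back in its hole, and do not shift the other things on the bench.

Things in the scene. Friction and masses are not known exactly. Their poses are not given: they have to be found in the camera images.
- housing: Grey bearing housing, a ring of 128 mm diameter on a square foot, fixed on an inclined steel stand that is bolted down (stand 190 x 176 mm on the bench). Origin: centre of the flat face at the top of the ring, on which the cup's flange must finally sit, about 118 mm above the bench. z runs along the bore out of the housing and leans 35 degrees from vertical, roughly towards the robot; x points up the slope, away from the robot; y lies level.
- cup: Steel flanged bearing cup, an open ring in the mouth of the bore: flange 110 mm across, 8 mm thick, centre hole 74 mm; 92 mm barrel below it in the bore. Origin: centre of the flange's underside; z: its own axis, along the housing's z when square. It starts up to 3.3 degrees crooked, origin 15 to 18 mm out from the housing's origin along z; home is origin on origin, axes parallel.
- cup_rim (a point): Centre of the top of the cup's flange, 8 mm along z from the cup's origin, with the cup's axes. The flat rim to tap on lies round it at radius 37 to 55 mm (middle 46 mm). A push on the middle of the rim at one side lowers that side while the opposite side stays about where it was, so the cup both sinks and tips.
- cup_slide (a joint): How far the cup's origin has gone into the bore, m: 0 to 0.003 at the start, 0.018 when home. The cup can only slide and rock in the bore. The fit is tight: it stays where it is left, does not move under less than about 6 N, and the tapped side goes down at about 15 mm/s under 11 N. The flange stops dead on the housing face.
- drift: Brass drift with hand guard, 0.3 kg, 145 mm long, round about its z axis, standing upright in the tool block. Origin: centre of the lower, flat end (the tapping end); z runs up to the grip. Brass rod 18 mm diameter from 0 to 80 mm, black rubber guard 40 mm diameter from 80 to 90 mm, dark steel grip 22 mm diameter from 90 to 145 mm, to be held there with the fingertips close above the guard.
- block: Wooden tool block 74 x 168 x 84 mm, fixed. Origin: centre of its underside. A row of three holes along its y axis; beside the drift's hole a thin dark pin punch (y = -20 mm) and a steel punch (y = -60 mm) stand up to 28 mm above its top; they belong to the block.
- drift_hole (a point): Centre of the mouth of the drift's hole, on the block's top 84 mm above the bench. Hole 27 mm diameter with a chamfer, straight down through the block. The drift stands in it with its guard resting on the block's top, its lower end 80 mm below this point.
- spanner: open-ended spanner 161 mm long, 6 mm thick, lying near the robot's edge of the bench; a bystander. Origin at its middle
- marker: black marker pen 135 mm long, lying between stand and block; a bystander. Origin at its middle
- caliper: digital caliper 224 mm long, lying at the right edge; a bystander. Origin at its middle
- tub: small tub with lid, 88 mm diameter, 58 mm high, at the back; a bystander. Origin under its centre
Not all that is in view belongs to the job. Leave any purple look-alike of the drift alone.

How it is judged:
On the way, in this order (a step that is already met when the one before it is completed fails the run):
1. the drift is lifted clear of its hole (z of drift in the frame of drift_hole above 0.01 m), for 0.1 s.
2. the cup is at least half way in (z of cup in the frame of housing below 0.009 m), for 0.1 s.
3. the cup is home and square (z of cup in the frame of housing below 0.0025 m and angle between the z axis of cup and the z axis of housing, either way round below 0.035 rad), for 0.2 s.
At the end, for the whole second after the job is handed in: The cup is home: its origin within 2.5 mm of the housing face and its axis within 2 degrees of the bore's; the drift stands upright (within 7 degrees) and still in its own hole of the block, its lower end at least 70 mm deep (all of step 3 and horizontal distance between drift and drift_hole below 0.012 m and z of drift in the frame of drift_hole below -0.07 m and angle between drift's own z axis and vertical below 0.12 rad and linear speed of drift below 0.02 m/s); the robot touches nothing.
It fails at once if the cup is cocked more than 5 degrees from the bore's axis (angle between the z axis of cup and the z axis of housing, either way round above 0.09 rad).
It fails at once if the gripper's fingers or the arm press on the cup (contact force between any of the fingers, the arm and cup above 2 N).
It fails at once if the drift presses on the cup while more than 14 degrees out of line with the bore (contact force between drift and cup above 3 N and angle between the z axis of drift and the z axis of housing, either way round above 0.25 rad).
It fails at once if a bystander is shifted by more than 20 mm (distance of any of spanner, marker, caliper, tub from where it was at the start of the episode above 0.02 m).
It also fails if it takes over 61 s, if anything falls off the work surface, if the arm or the gripper's body presses on something with over 40 N, if the wrist force passes 120 N, or if a joint passes its speed limit or range.

ROBOT

A 6-joint arm with a two-finger parallel gripper is mounted at the origin on a cart in front of the work surface, level with it; the furniture and walls round the work are solid. World frame = base frame: x ahead of the robot, y to its left, z up, the work surface at z = 0. Lengths are in m, angles in rad, forces in N, time in s.
With the tool pointing down it reaches from about 0.4 to 0.825 m from the base axis. Payload 7 kg.
Tool frame: the origin (TCP) lies on the centre line of the jaws, within the pads' length; the fingertips stand arm.tip_reach ahead of it and the grasp point (between the pads) lies 5 mm behind it (arm.tip_reach is the distance from the TCP to the fingertips, in m); z points along the fingers, y is the line along which they close (so a half turn about z gives the same grasp; the last joint's range is limited). The gripper opens to 88 mm and grips with 3 to 60 N. Pads are 19 mm wide; open, the fingers measure 130 mm over their backs; the gripper's body (78 mm by 193 mm) begins 47 mm behind the grasp point.
Start: joints at [-0.905, 0.359, 0.012, 0, -1.224, -0.288], TCP at [0.249, -0.627, 0.241] pointing down, gripper open.
Joint ranges: [-3.07, 3.07], [-1.43, 2.12], [-1.02, 1.25], [-3.03, 1.67], [-3.05, -0], [-3.03, 3.03]. Speed limits (rad/s): [2.39, 2.39, 3.01, 3.14, 3.14, 3.14].

INTERFACE

Orientations are given as [roll, pitch, yaw] about the fixed x, y, z axes, in that order (R = Rz(yaw) Ry(pitch) Rx(roll)).
In Python, from station import status, optics, order, arm gives the robot as it stands. The module is installed in compiled form; this text tells all that it offers.
- The arm moves only by the shell command python3 -m jog 'ROWS' [FORCE]. ROWS is JSON, a list of rows, each a list of 3 entries, a list of its own where there are three numbers: the gripper command: -1 is shut, 1 is fully open, values between are in proportion, then the shift along the tool's x, y, z in mm, then the turn about the tool's z in rad. A call has 1 to 20 rows; each row is the pose to reach, as a shift and turn from the pose commanded when the call began, along the tool's axes at that moment; what a row does not reach only later rows make up. A row lasts 1/8 s, in which the tool goes at most 62.5 mm and 10.7 degrees, less where a joint would pass 70% of its speed; a pose out of reach is approached as far as the arm can. A call with a gripper value outside its range is refused whole. The fingers move at their own pace and stop on an object; FORCE is the grip in N (left out, the last holds). Time passes only in rows, so rows that repeat a pose let the fingers close. It gives the time, the measured TCP pose, the force, the opening and the grip force at its end, in the units of the state.
- status.get_state(): the state, without advancing time (a new reading comes with each control period).
- optics.grab_frame(name): name is "side" or "top"; returns a dict with "color" (384x512x3 uint8, red, green, blue), "mtx" (3x3 intrinsics, pixels), "cam_to_world" (4x4, takes a point from camera to world coordinates). Camera axes: x right, y down, z forward; pixel columns grow to the right and rows downward; lengths in m; the calibration is good to about 2 mm. A picture is of the moment at which its call begins. There is no depth.
- order.job_done(): hands the job in; it is judged then, once.
The state is a dict: "t": time; "q": joint angles; "qd": joint speeds; "joint_efforts": joint torques, N m; "eef_pos": TCP position; "ee_rot": TCP orientation; "force": force on the tool from outside, world axes, zero at the start; "moment": the same for the moment, N m; "width": finger opening in m; "gripper_force": force on a finger pad.
Only numpy, scipy, OpenCV 4.12 (cv2) and the standard library are available. Lean on these libraries where they do the work, as an engineer would, in place of code of your own. Each camera call takes 0.05 s, during which the arm holds its last target. There are 200 camera calls.

## Working session

There is one attempt and no reset: what is moved stays moved. The work goes in short steps, Python scripts to look and compute and a shell command to move; the robot and the scene stay as the last step left them, time stands still between calls to the robot, and variables do not carry over. Pictures are saved under pics/ and viewed, at most 10 in all, crops included, and the job is handed in when it is done.

```bash
mkdir -p pics; python3 - <<'E'
from station import status, optics, arm
import cv2,numpy as np
s=status.get_state();print(s)
print([a for a in dir(arm) if a[0]!='_'],arm.tip_reach)
for n in("side","top"):
    f=optics.grab_frame(n);print(n,f["mtx"].tolist(),np.round(f["cam_to_world"],4).tolist())
    cv2.imwrite(f"pics/{n}0.png",cv2.resize(f["color"][:,:,::-1],(800,600),interpolation=cv2.INTER_CUBIC))
    np.savez(f"{n}0.npz",**f)
E
```

```text
{'t': 0.0, 'q': array([-9.04891084e-01,  3.59385360e-01,  1.10738500e-02, -3.25830451e-04,
       -1.22409446e+00, -2.88104699e-01]), 'qd': array([ 5.89732000e-04, -1.10651218e-03,  2.50072617e-03, -6.30949947e-06,
       -4.41516477e-04,  2.70164490e-05]), 'joint_efforts': array([ 1.71690886e-04, -5.82726896e+01,  2.93071944e+01,  6.99730530e+00,
        7.13380767e-03, -1.41948622e-04]), 'eef_pos': array([ 0.24879904, -0.62698535,  0.23963456]), 'ee_rot': array([ 3.13996231e+00, -1.63720398e-04, -2.76390294e+00]), 'force': array([ 0.78207956,  0.4756194 , -0.02544242]), 'moment': array([-0.01389903, -0.05460508, -0.02809035]), 'gripper_force': 0.0, 'width': 0.0879198258438541}
['Unreachable', 'tip_reach'] 0.014
side [[399.9524610575552, 0.0, 252.64458243323415], [0.0, 399.9524610575552, 181.0349400543137], [0.0, 0.0, 1.0]] [[-0.8726, -0.3319, 0.3585, 0.2123], [-0.4885, 0.5917, -0.6413, 0.616], [0.0007, -0.7347, -0.6784, 0.8149], [0.0, 0.0, 0.0, 1.0]]
top [[429.000816462741, 0.0, 257.40758710866436], [0.0, 429.000816462741, 191.67377959615354], [0.0, 0.0, 1.0]] [[-0.0289, -0.9858, 0.1655, 0.377], [-0.9996, 0.0298, 0.0025, -0.0553], [-0.0074, -0.1653, -0.9862, 1.2932], [0.0, 0.0, 0.0, 1.0]]
```

View pics/top0.png

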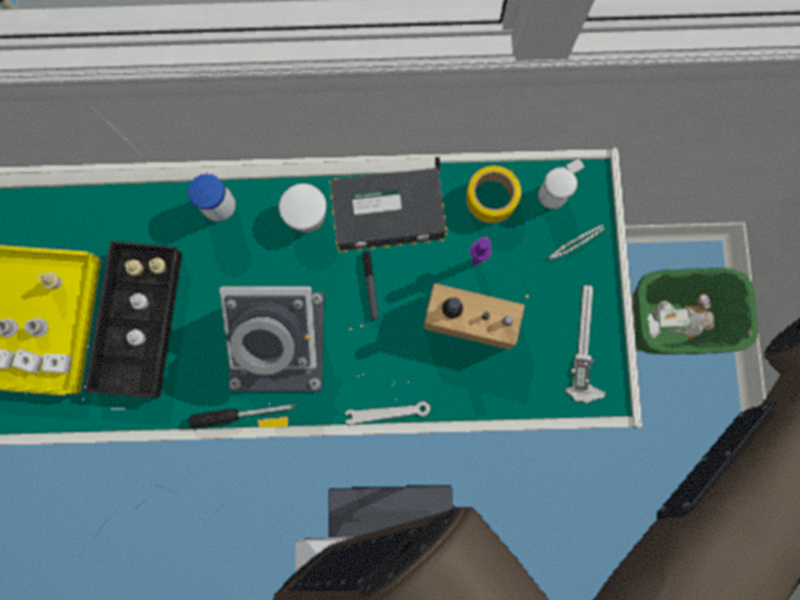

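View pics/side0.png

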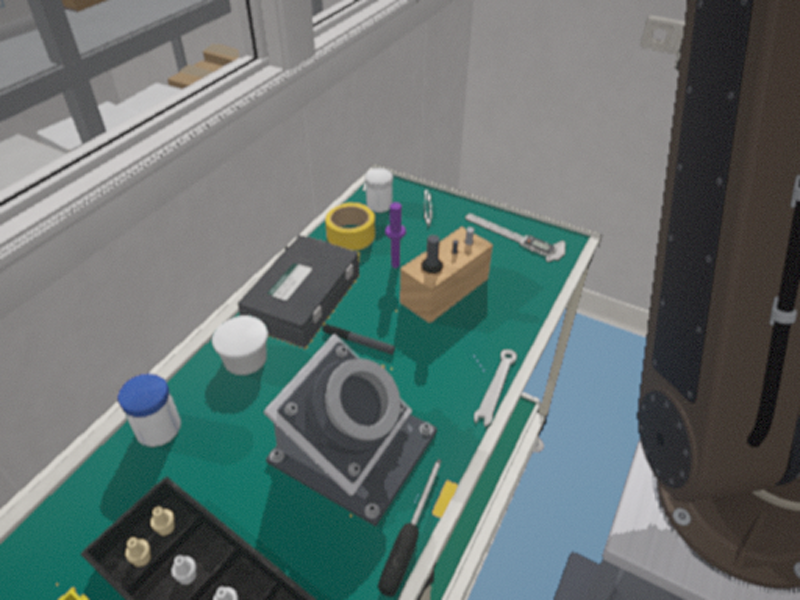

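Top view: the drift is the black grip and guard in the block at (452,307), and (432,255) in the side view. The purple look-alike is at top (480,250), side (396,235), standing free on the bench. The black one fits because it stands in the block beside the two punches. I'll confirm with an enlarged crop.

```bash
python3 - <<'E'
import cv2,numpy as np
T=np.load("top0.npz")["color"][:,:,::-1];S=np.load("side0.npz")["color"][:,:,::-1]
def c(I,u,v,w=80,h=60): return cv2.resize(I[v:v+h,u:u+w],(400,300),interpolation=cv2.INTER_CUBIC)
# crops: scale 5
out=np.vstack([np.hstack([c(T,135,182),c(T,260,165)]),np.hstack([c(S,195,220),c(S,240,140)])])
cv2.imwrite("pics/crop1.png",out)
E
```

```text
(no output)
```

View pics/crop1.png

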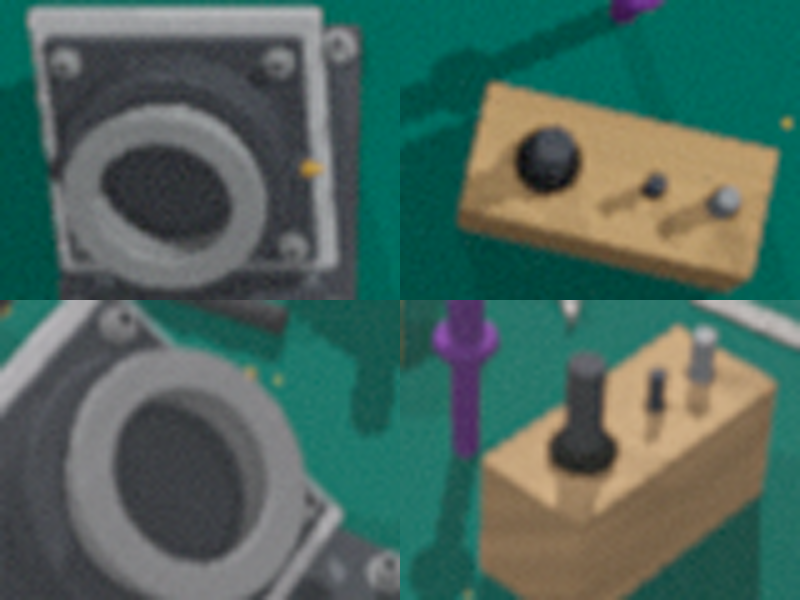

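The crop confirms it: the black grip and guard stand in the block (top blob ≈ raw (289.6,196.6), side guard ≈ (276.6,170.0)). The purple one stands outside the block. Next I compute the positions.

```bash
cat > h.py <<'E'
import numpy as np,cv2
from scipy.optimize import least_squares
from scipy.ndimage import map_coordinates,gaussian_filter
def load(n): return dict(np.load(n+".npz"))
def proj(f,P):
    P=np.atleast_2d(P);M=np.linalg.inv(f["cam_to_world"]);c=P@M[:3,:3].T+M[:3,3]
    q=c@f["mtx"].T;return q[:,:2]/q[:,2:]
def onz(f,uv,z):
    d=f["cam_to_world"][:3,:3]@np.linalg.solve(f["mtx"],[*uv,1]);o=f["cam_to_world"][:3,3]
    return o+d*(z-o[2])/d[2]
def tri(fs,uvs,x0=(.45,0,.1)):
    r=least_squares(lambda p:np.concatenate([proj(f,p)[0]-u for f,u in zip(fs,uvs)]),x0);return r.x,r.fun
def frame(yaw,lean):
    z=np.array([-np.sin(lean)*np.cos(yaw),-np.sin(lean)*np.sin(yaw),np.cos(lean)])
    y=np.array([-np.sin(yaw),np.cos(yaw),0]);return np.c_[np.cross(y,z),y,z]
def circ(c,R,r,n=48):
    a=np.linspace(0,2*np.pi,n,endpoint=False);return c+r*(np.outer(np.cos(a),R[:,0])+np.outer(np.sin(a),R[:,1]))
def fitcup(T,S,p0,it=8,w=5):
    fs=[T,S];G=[gaussian_filter(f["color"].mean(2).astype(float),.6) for f in fs];p=np.array(p0,float)
    for k in range(it):
        ww=w if k<3 else 2.5;obs=[]
        R=frame(p[3],p[4])
        for i,f in enumerate(fs):
            for r in(.037,.055):
                C=circ(p[:3],R,r);a=proj(f,C);b=proj(f,circ(p[:3],R,r+.002));n=b-a;n/=np.linalg.norm(n,axis=1)[:,None]
                s=np.arange(-ww,ww+.01,.25);q=a[:,None]+s[None,:,None]*n[:,None]
                g=np.gradient(map_coordinates(G[i],[q[...,1],q[...,0]],order=1),axis=1)*(1 if r<.04 else -1)
                j=g.argmax(1);ok=(g.max(1)>2)
                obs.append((i,r,q[np.arange(48),j],n,ok))
        def res(p):
            R=frame(p[3],p[4]);return np.concatenate([(((proj(fs[i],circ(p[:3],R,r))-o)*n).sum(1))[ok] for i,r,o,n,ok in obs])
        p=least_squares(res,p,loss="soft_l1",f_scale=.5).x
    return p,np.median(abs(res(p))),len(res(p))
E
python3 - <<'E'
from h import *
T,S=load("top0"),load("side0")
g,r=tri([T,S],[(289.6,196.6),(276.6,170.)]);print("guard",g,r)
print("guard top-view z.089",onz(T,(289.6,196.6),.089),"side",onz(S,(276.6,170.),.089),"griptop side",onz(S,(277.2,152.4),.145+.004))
print("pins",onz(T,(260+255/5,165+185/5),.112),onz(T,(260+323/5,165+202/5),.112))
for a in[(45,40),(318,40),(30,10),(320,8)]: print(onz(T,(135+a[0]/5,182+a[1]/5),.15)[:2])
c,r=tri([T,S],[(135+165/5,182+195/5),(195+183/5,220+175/5)]);print("cup",c,r)
for w in(5,4):print(fitcup(T,S,[*c,-.02,.61],w=w))
E
```

```text
guard [ 0.56177426 -0.14360288  0.08709806] [ 0.08306262  0.22587036 -0.228517   -0.05001511]
guard top-view z.089 [ 0.56213845 -0.14325496  0.089     ] side [ 0.56021694 -0.14173891  0.089     ] griptop side [ 0.56210164 -0.1435132   0.149     ]
pins [ 0.54164502 -0.2003405   0.112     ] [ 0.53100021 -0.23754035  0.112     ]
[0.58270922 0.25452026]
[0.57823505 0.10650952]
[0.59950332 0.26292516]
[0.59582642 0.105313  ]
cup [0.49879075 0.19261519 0.13400154] [-0.08612637 -0.21226611  0.17195815  0.03984778]
(array([ 0.49634986,  0.1927298 ,  0.13866661, -0.03947948,  0.62455893]), np.float64(0.483716608849329), 192)
(array([ 0.49633584,  0.19274182,  0.13866319, -0.04140491,  0.62635608]), np.float64(0.49052943437976704), 192)
```

```bash
python3 -m jog '[[-0.09,[-47,33,0],0.04],[-0.09,[-94,67,0],0.08],[-0.09,[-141,100,0],0.12],[-0.09,[-188,134,0],0.16],[-0.09,[-235,167,0],0.2],[-0.09,[-282,201,0],0.24],[-0.09,[-329,234,0],0.28],[-0.09,[-376,268,0],0.32],[-0.09,[-423,301,0],0.36],[-0.09,[-469,335,0],0.41],[-0.09,[-469,335,0],0.41],[-0.09,[-469,335,0],0.41],[-0.09,[-469,335,0],0.41]]' 30
python3 - <<'E'
from station import status
s=status.get_state();print(s['t'],s['eef_pos'],s['ee_rot'],s['width'],s['q'])
E
```

```text
t: 1.72
eef_pos: [0.5607, -0.1438, 0.2405]
ee_rot: [-3.142, -0.0, 3.108]
force: [-0.4, -0.4, -0.0]
width: 0.0398
gripper_force: 0.0
1.725 [ 0.56069809 -0.14384463  0.24050421] [-3.14157506e+00 -2.99178618e-04  3.10847031e+00] 0.03982359459267366 [ 8.65853256e-02  2.01818888e-01 -2.05467847e-01 -1.98835731e-05
 -1.16380873e+00 -1.69049612e+00]
```

```bash
python3 -m jog '[[-0.09,[0,0,40],0],[-0.09,[0,0,80],0],[-0.09,[0,0,110],0],[-0.09,[0,0,127],0],[-0.09,[0,0,127],0],[-1,[0,0,127],0],[-1,[0,0,127],0],[-1,[0,0,127],0],[-1,[0,0,127],0],[-1,[0,0,127],0]]' 30
python3 - <<'E'
from station import optics,status
import cv2,numpy as np
f=optics.grab_frame("side");np.savez("side1.npz",**f)
cv2.imwrite("pics/s1.png",cv2.resize(f["color"][100:220,200:360,::-1],(800,600),interpolation=cv2.INTER_CUBIC))
E
```

```text
t: 2.98
eef_pos: [0.562, -0.143, 0.1147]
ee_rot: [-3.141, 0.002, 3.11]
force: [-1.1, 1.1, 5.8]
width: 0.0218
gripper_force: 30.0
```

View pics/s1.png

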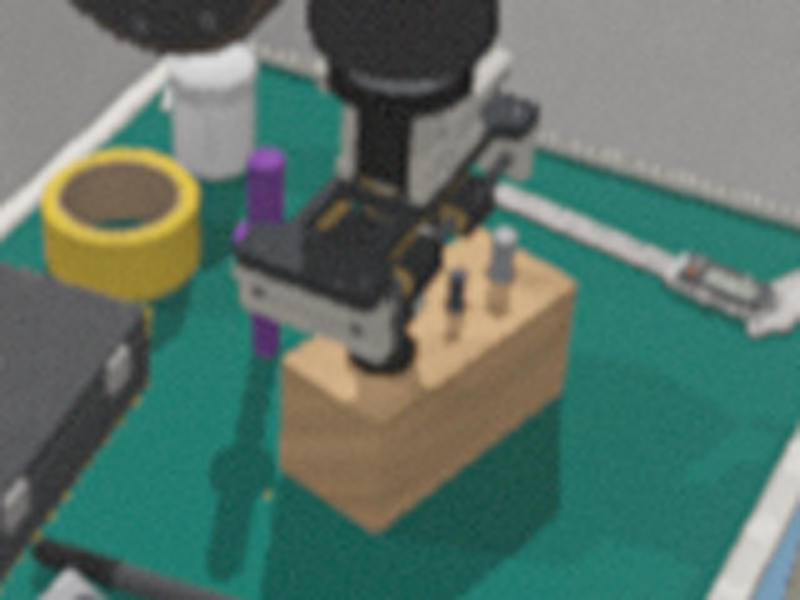

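Grip confirmed: the fingers hold the drift just above the guard at (385,350) and clear of the punches. The tool only translates and yaws, so I'll lift the drift clear, put its tip back shallowly in the hole mouth, and pivot it about 35° in the pads.

```bash
python3 -m jog '[[-1,[0,0,-40],0],[-1,[0,0,-80],0],[-1,[0,0,-96],0],[-1,[0,0,-96],0],[-1,[0,0,-96],0],[-1,[0,0,-74],0],[-1,[0,0,-74],0],[-1,[0,0,-74],0]]' 30
python3 -m jog '[[-1,[0,0,0],0],[-1,[10,0,0.5],0],[-1,[19,0,2],0],[-1,[28,0,4],0],[-1,[37,0,6],0],[-1,[46,0,10],0],[-1,[55,0,15],0],[-1,[62,0,19],0],[-1,[66,0,22],0],[-1,[66,0,22],0],[-1,[66,0,22],0]]' 14
python3 - <<'E'
from station import optics,status
import cv2,numpy as np
for n in("side","top"):
  f=optics.grab_frame(n);np.savez(n+"2.npz",**f)
  I=f["color"][110:230,190:297] if n=="side" else f["color"][140:260,230:337]
  cv2.imwrite(f"{n}2c.png",cv2.resize(I[:,:,::-1],(400,450),interpolation=cv2.INTER_CUBIC))
cv2.imwrite("pics/p2.png",np.hstack([cv2.imread("side2c.png"),cv2.imread("top2c.png")]))
E
```

```text
t: 4.03
eef_pos: [0.5612, -0.1431, 0.1872]
ee_rot: [-3.141, -0.001, 3.11]
force: [0.4, -0.3, -2.8]
width: 0.0213
gripper_force: 30.0
t: 5.4
eef_pos: [0.4952, -0.1409, 0.1654]
ee_rot: [-3.142, -0.001, 3.109]
force: [0.2, 0.2, -1.8]
width: 0.0216
gripper_force: 14.0
```

View pics/p2.png

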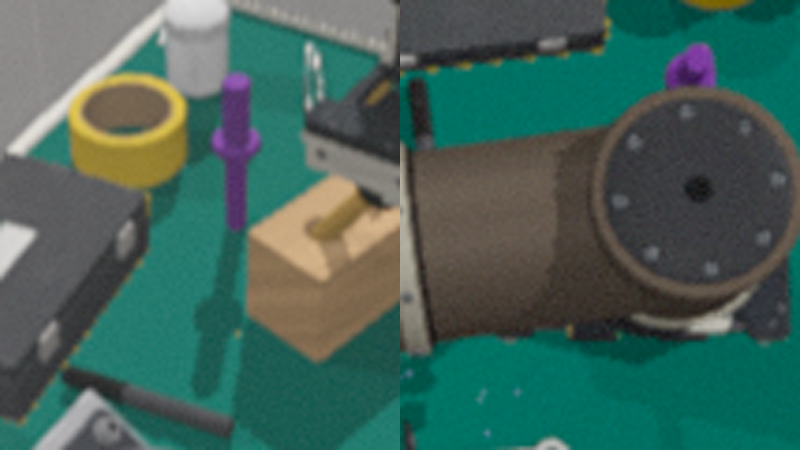

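The brass rod is now tilted in the hole mouth (side tile (340,215)). I raise it, tighten the grip, and carry it over the cup.

```bash
python3 -m jog '[[-1,[0,0,-30],0],[-1,[0,0,-70],0],[-1,[0,0,-110],0],[-1,[0,0,-140],0],[-1,[20,50,-140],0],[-1,[40,100,-140],0],[-1,[60,150,-140],0],[-1,[80,200,-140],0],[-1,[99,250,-140],0],[-1,[99,300,-140],0],[-1,[99,333,-140],0],[-1,[99,333,-120],0],[-1,[99,333,-96],0],[-1,[99,333,-96],0],[-1,[99,333,-96],0]]' 60
python3 - <<'E'
from station import optics,status
import cv2,numpy as np
for n in("side","top"):
  f=optics.grab_frame(n);np.savez(n+"3.npz",**f)
  I=f["color"][150:330,140:300] if n=="side" else f["color"][140:320,100:260]
  cv2.imwrite(f"{n}3c.png",cv2.resize(I[:,:,::-1],(400,450),interpolation=cv2.INTER_CUBIC))
cv2.imwrite("pics/p3.png",np.hstack([cv2.imread("side3c.png"),cv2.imread("top3c.png")]))
E
```

```text
t: 7.38
eef_pos: [0.4075, 0.1952, 0.2624]
ee_rot: [3.142, 0.001, 3.109]
force: [0.2, -0.0, -2.3]
width: 0.0211
gripper_force: 60.0
```

View pics/p3.png

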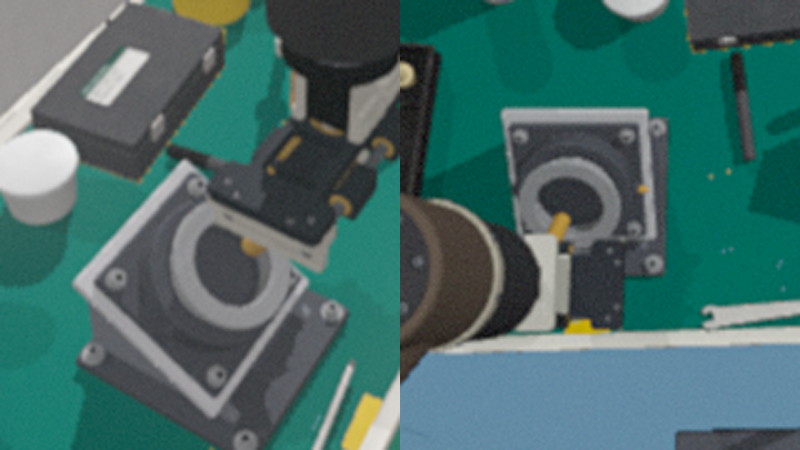

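```bash
python3 - <<'E'
from h import *
T,S=load("top3"),load("side3")
t=np.array([.4075,.1952,.2674]);yaw=3.109-np.pi
for d in(28,31,34,37,40):
    z=frame(yaw,np.radians(d))[:,2];R=frame(yaw,np.radians(d))
    tip=t-.1157*z
    print(d,np.round(tip,4),"side tile",(proj(S,tip)[0]-[140,150])*2.5,"top tile",(proj(T,tip)[0]-[100,140])*2.5+[400,0])
def hsv(f):return cv2.inRange(cv2.cvtColor(f["color"],cv2.COLOR_RGB2HSV),(12,90,60),(30,255,255))
for f,(u,v,w,h) in((S,(225,230,30,30)),(T,(155,215,25,30))):
    m=hsv(f)[v:v+h,u:u+w];ys,xs=np.nonzero(m);print(len(xs),xs.mean()+u,ys.mean()+v,xs.min()+u,xs.max()+u,ys.min()+v,ys.max()+v)
    P=np.c_[xs,ys]-[xs.mean(),ys.mean()];print(np.linalg.svd(P,full_matrices=False)[2][0])
I=cv2.resize(S["color"][225:275,215:275,::-1],(400,400//6*5),interpolation=cv2.INTER_CUBIC);J=cv2.resize(T["color"][200:250,145:205,::-1],(400,400//6*5),interpolation=cv2.INTER_CUBIC)
cv2.imwrite("pics/p4.png",np.hstack([I,J]))
E
```

```text
28 [0.4618 0.1934 0.1652] side tile [266.97916604 257.95863601] top tile [562.47819197 234.17313488]
31 [0.4671 0.1933 0.1682] side tile [261.34782366 252.91941888] top tile [562.05032611 228.93931486]
34 [0.4722 0.1931 0.1715] side tile [255.88302165 247.7544997 ] top tile [561.55744285 223.82199727]
37 [0.4771 0.1929 0.175 ] side tile [250.5948812  242.47315722] top tile [561.00010092 218.83199346]
40 [0.4818 0.1928 0.1788] side tile [245.49339827 237.08480772] top tile [560.37894824 213.98012054]
35 240.2 248.68571428571428 237 245 246 251
[0.93410605 0.35699563]
74 163.8783783783784 230.3108108108108 159 168 225 240
[0.10350161 0.99462929]
```

View pics/p4.png

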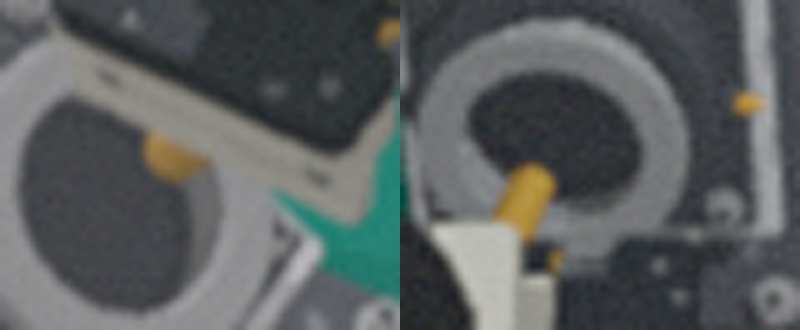

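```bash
python3 - <<'E'
from h import *
T,S=load("top3"),load("side3")
g=np.array([.4075,.1952,.2674]);yaw=3.109-np.pi
for d in(31,34,37,40):
    R=frame(yaw,np.radians(d));tip=g-.1157*R[:,2]
    c=circ(tip,R,.009);a=proj(S,c);b=proj(T,c)
    q=np.vstack([circ(tip+k*R[:,2],R,.009) for k in np.linspace(0,.05,20)]);pt=proj(T,q)
    rows=[(v,np.round([pt[abs(pt[:,1]-v)<.6][:,0].min(),pt[abs(pt[:,1]-v)<.6][:,0].max()],1)) for v in(228,232)]
    print(d,"side umin %.1f vmax %.1f"%(a[:,0].min(),a[:,1].max()),"top vmin %.1f"%b[:,1].min(),rows)
m=cv2.inRange(cv2.cvtColor(T["color"],cv2.COLOR_RGB2HSV),(12,90,60),(30,255,255))
for v in(225,228,232):print(v,np.nonzero(m[v,150:180])[0]+150)
E
```

```text
31 side umin 240.5 vmax 255.5 top vmin 228.5 [(228, array([163.7, 165.4])), (232, array([160.6, 168.3]))]
34 side umin 238.3 vmax 253.5 top vmin 226.5 [(228, array([161.3, 167.7])), (232, array([159.5, 167.5]))]
37 side umin 236.3 vmax 251.4 top vmin 224.6 [(228, array([160.2, 167.9])), (232, array([158.7, 166.6]))]
40 side umin 234.3 vmax 249.3 top vmin 222.7 [(228, array([159.5, 167.2])), (232, array([158. , 165.9]))]
225 [162 163 164 165 166]
228 [161 162 163 164 165 166 167 168]
232 [159 160 161 162 163 164 165 166]
```

The drift is tilted 36.5° (bore 35°), well within limits. Top crop: brass tip at (538,170), over the hole of the cup; side crop: tip at (170,155). I'll press the rim on alternate sides to common depth planes, starting with the +y side as a gentle probe.

```bash
python3 -m jog '[[-1,[-7,23,14],0],[-1,[-14,46,28],0],[-1,[-14,46,28],0],[-1,[-17.4,46,33],0],[-1,[-18.9,46,35],0],[-1,[-18.9,46,35],0]]' 60
python3 -m jog '[[-1,[0.75,0,-1],0],[-1,[4.9,0,-7],0],[-1,[4.9,-46,-7],0],[-1,[4.9,-92,-7],0],[-1,[4.9,-92,-7],0],[-1,[1.5,-92,-2],0],[-1,[0,-92,0],0],[-1,[0,-92,0],0]]'
```

```text
t: 8.22
eef_pos: [0.4278, 0.2407, 0.2274]
ee_rot: [3.14, 0.001, 3.109]
force: [-1.7, 1.3, -0.2]
width: 0.0211
gripper_force: 60.0
t: 9.22
eef_pos: [0.4248, 0.149, 0.2264]
ee_rot: [-3.141, -0.0, 3.11]
force: [-0.9, -0.6, 0.3]
width: 0.0212
gripper_force: 60.0
```

```bash
python3 -m jog '[[-1,[-0.7,0,1],0],[-1,[-1.4,0,2],0],[-1,[-1.4,0,2],0]]'
python3 -m jog '[[-1,[1.4,0,-2],0],[-1,[6.3,0,-9],0],[-1,[6.3,46,-9],0],[-1,[6.3,92,-9],0],[-1,[6.3,92,-9],0],[-1,[2.9,92,-4],0],[-1,[0.7,92,-1],0],[-1,[0,92,0],0],[-1,[0,92,0],0]]'
```

```text
t: 9.6
eef_pos: [0.426, 0.1487, 0.2244]
ee_rot: [3.142, 0.0, 3.109]
force: [-1.4, -1.6, -0.5]
width: 0.0211
gripper_force: 60.0
t: 10.72
eef_pos: [0.4289, 0.2401, 0.2246]
ee_rot: [3.141, -0.0, 3.109]
force: [-2.1, 1.8, -0.9]
width: 0.0211
gripper_force: 60.0
```

```bash
python3 - <<'E'
from station import optics,status
import cv2,numpy as np
s=status.get_state();print(s['force'],s['moment'],s['eef_pos'])
for n in("side","top"):
  f=optics.grab_frame(n);np.savez(n+"5.npz",**f)
  I=f["color"][210:310,180:280] if n=="side" else f["color"][170:270,120:220]
  cv2.imwrite(f"{n}5c.png",cv2.resize(I[:,:,::-1],(400,400),interpolation=cv2.INTER_CUBIC))
cv2.imwrite("pics/p5.png",np.hstack([cv2.imread("side5c.png"),cv2.imread("top5c.png")]))
E
```

```text
[-2.08909611  1.84926373 -0.91537117] [0.41732736 0.88721834 0.07451138] [0.42892288 0.24009136 0.22458922]
```

View pics/p5.png

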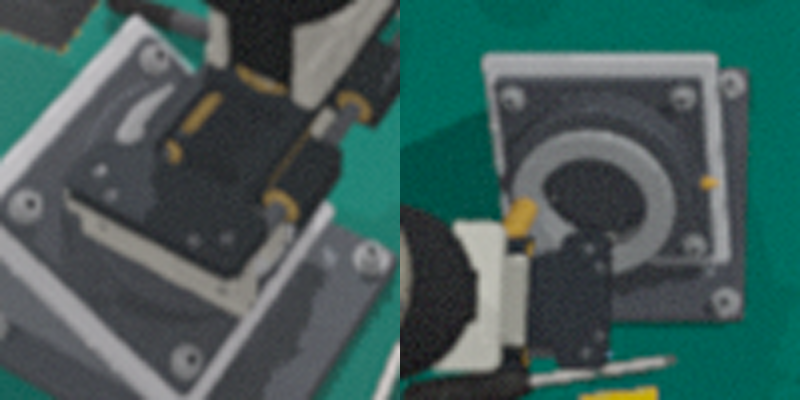

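The tip sits on the +y rim (top tile (523,207)). I'll press a little deeper and read the force.

```bash
python3 -m jog '[[-1,[-0.4,0,0.6],0],[-1,[-0.9,0,1.2],0],[-1,[-0.9,0,1.2],0]]'
python3 -m jog '[[-1,[-0.4,0,0.6],0],[-1,[-0.9,0,1.2],0],[-1,[-0.9,0,1.2],0],[-1,[-0.9,0,1.2],0]]'
```

```text
t: 11.2
eef_pos: [0.4298, 0.2403, 0.2232]
ee_rot: [-3.141, -0.0, 3.109]
force: [-3.1, 0.2, -1.1]
width: 0.0213
gripper_force: 60.0
t: 11.7
eef_pos: [0.4307, 0.2404, 0.222]
ee_rot: [3.142, -0.0, 3.109]
force: [-1.7, 1.0, -1.8]
width: 0.0212
gripper_force: 60.0
```

```bash
python3 -m jog '[[-1,[-0.7,0,1],0]]'
python3 -m jog '[[-1,[-0.7,0,1],0]]'
python3 -m jog '[[-1,[0,0,0],0],[-1,[5,0,-7],0],[-1,[9,0,-13],0],[-1,[9,0,-13],0],[-1,[9,0,-13],0]]'
```

```text
t: 11.82
eef_pos: [0.4314, 0.2404, 0.2213]
ee_rot: [3.141, -0.0, 3.109]
force: [-4.1, 0.9, 1.2]
width: 0.021
gripper_force: 60.0
t: 11.95
eef_pos: [0.4321, 0.2405, 0.2203]
ee_rot: [3.141, 0.0, 3.109]
force: [-4.3, 1.8, 1.5]
width: 0.0211
gripper_force: 60.0
t: 12.58
eef_pos: [0.423, 0.2406, 0.2332]
ee_rot: [3.141, 0.0, 3.109]
force: [-0.5, 0.2, -2.3]
width: 0.0208
gripper_force: 60.0
```

```bash
python3 -m jog '[[-1,[0,-46,0],0],[-1,[0,-92,0],0],[-1,[0,-92,0],0],[-1,[-3.4,-92,5],0],[-1,[-5,-92,7.2],0],[-1,[-5.7,-92,8.2],0]]'
python3 -m jog '[[-1,[-0.7,0,1],0]]'
python3 -m jog '[[-1,[-0.7,0,1],0]]'
python3 -m jog '[[-1,[-0.7,0,1],0]]'
python3 -m jog '[[-1,[-0.7,0,1],0]]'
python3 -m jog '[[-1,[-0.7,0,1],0]]'
```

```text
t: 13.32
eef_pos: [0.4259, 0.149, 0.2246]
ee_rot: [-3.141, -0.001, 3.11]
force: [-2.2, 0.1, -0.0]
width: 0.021
gripper_force: 60.0
t: 13.45
eef_pos: [0.4265, 0.1488, 0.2239]
ee_rot: [-3.141, -0.0, 3.11]
force: [-3.2, 0.1, 0.7]
width: 0.0212
gripper_force: 60.0
t: 13.58
eef_pos: [0.4271, 0.1487, 0.223]
ee_rot: [3.142, -0.0, 3.11]
force: [-2.9, 1.2, 0.9]
width: 0.0212
gripper_force: 60.0
t: 13.7
eef_pos: [0.4278, 0.1485, 0.222]
ee_rot: [3.141, -0.0, 3.11]
force: [-3.3, -0.1, 1.3]
width: 0.0212
gripper_force: 60.0
t: 13.82
eef_pos: [0.4286, 0.1484, 0.221]
ee_rot: [3.142, -0.0, 3.109]
force: [-4.2, -0.8, 1.3]
width: 0.0211
gripper_force: 60.0
t: 13.95
eef_pos: [0.4293, 0.1483, 0.2199]
ee_rot: [-3.141, -0.0, 3.109]
force: [-3.6, -0.7, 0.9]
width: 0.0209
gripper_force: 60.0
```

```bash
python3 -m jog '[[-1,[9.6,0,-13.7],0],[-1,[-10,23,-35],0],[-1,[-28,46,-40],0],[-1,[-28,46,-40],0],[-1,[-33.8,46,-32],0],[-1,[-35.5,46,-29.4],0],[-1,[-36.7,46,-27.8],0],[-1,[-37.7,46,-26.4],0]]'
python3 -m jog '[[-1,[9.6,0,-13.7],0],[-1,[47,0,13],0],[-1,[85,0,39],0],[-1,[85,0,39],0],[-1,[79.3,0,47.2],0],[-1,[77.6,0,49.7],0],[-1,[76.4,0,51.4],0],[-1,[75.4,0,52.8],0]]'
python3 -m jog '[[-1,[9.6,0,-13.7],0],[-1,[50,0,-60],0],[-1,[50,-60,-110],0],[-1,[50,-120,-110],0],[-1,[50,-150,-110],0],[-1,[50,-150,-110],0]]'
python3 - <<'E'
from h import *
from station import optics
for n in("side","top"): np.savez(n+"6.npz",**optics.grab_frame(n))
for k in "06":
  print(fitcup(load("top"+k),load("side"+k),[.4963,.1927,.1387,-.03,.61],w=4))
T,S=load("top6"),load("side6")
I=cv2.resize(S["color"][220:300,180:280,::-1],(400,320),interpolation=cv2.INTER_CUBIC);J=cv2.resize(T["color"][180:260,120:220,::-1],(400,320),interpolation=cv2.INTER_CUBIC)
cv2.imwrite("pics/p6.png",np.hstack([I,J]))
E
```

```text
t: 14.95
eef_pos: [0.4682, 0.1928, 0.2465]
ee_rot: [-3.141, -0.0, 3.109]
force: [-4.3, -1.0, 1.6]
width: 0.0212
gripper_force: 60.0
t: 15.95
eef_pos: [0.3936, 0.1955, 0.1934]
ee_rot: [-3.141, -0.0, 3.109]
force: [-0.8, -0.2, -0.3]
width: 0.0211
gripper_force: 60.0
t: 16.7
eef_pos: [0.3375, 0.0452, 0.3049]
ee_rot: [3.14, 0.002, 3.106]
force: [0.2, 0.6, -2.5]
width: 0.0207
gripper_force: 60.0
(array([ 0.49633709,  0.1927536 ,  0.1386997 , -0.03978248,  0.62352456]), np.float64(0.47893001194619683), 192)
(array([ 0.50351846,  0.1923922 ,  0.12786975, -0.03923454,  0.62745046]), np.float64(0.4901476338608065), 192)
```

View pics/p6.png

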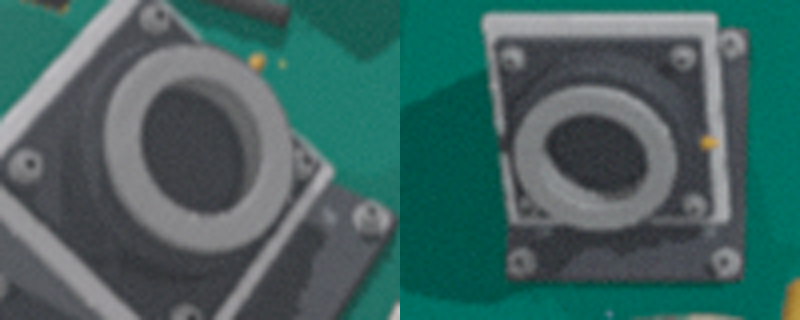

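The picture shows the cup much deeper and still square: flange at side tile (200,148), top tile (595,157). The fit gives about 13 mm down and under 1° of tilt, so roughly 4 mm remain. I continue with small alternating taps.

```bash
python3 -m jog '[[-1,[0,60,0],0],[-1,[0,120,0],0],[-1,[-40,165,20],0],[-1,[-80,196,60],0],[-1,[-80.4,196,73],0],[-1,[-80.4,196,73],0],[-1,[-86.7,196,82],0],[-1,[-87.7,196,83.7],0],[-1,[-88.7,196,85],0]]'
python3 -m jog '[[-1,[7,0,-10],0],[-1,[7,-46,-10],0],[-1,[7,-92,-10],0],[-1,[7,-92,-10],0],[-1,[3,-92,-4],0],[-1,[1,-92,-1.4],0],[-1,[0,-92,0],0]]'
python3 -m jog '[[-1,[7,0,-10],0],[-1,[-12,23,-24],0],[-1,[-30.7,46,-36.4],0],[-1,[-30.7,46,-36.4],0],[-1,[-34.7,46,-30.4],0],[-1,[-36.7,46,-27.8],0],[-1,[-37.7,46,-26.4],0]]'
python3 -m jog '[[-1,[7,0,-10],0],[-1,[45,0,16],0],[-1,[82.4,0,42.8],0],[-1,[82.4,0,42.8],0],[-1,[78.4,0,48.8],0],[-1,[76.4,0,51.4],0],[-1,[75.4,0,52.8],0]]'
```

```text
t: 17.92
eef_pos: [0.4332, 0.2403, 0.2197]
ee_rot: [3.14, 0.001, 3.109]
force: [-4.4, 0.6, 1.8]
width: 0.021
gripper_force: 60.0
t: 18.8
eef_pos: [0.4304, 0.1489, 0.2185]
ee_rot: [-3.141, -0.001, 3.11]
force: [-3.1, -0.9, 1.6]
width: 0.021
gripper_force: 60.0
t: 19.68
eef_pos: [0.469, 0.1925, 0.2448]
ee_rot: [-3.141, -0.001, 3.109]
force: [-3.5, -0.0, 1.9]
width: 0.0208
gripper_force: 60.0
t: 20.55
eef_pos: [0.3948, 0.1957, 0.1923]
ee_rot: [3.141, 0.0, 3.109]
force: [-4.3, 0.2, 3.3]
width: 0.0208
gripper_force: 60.0
```

```bash
python3 -m jog '[[-1,[7,0,-10],0],[-1,[-12,23,-24],0],[-1,[-30.7,46,-36.4],0],[-1,[-30.7,46,-36.4],0],[-1,[-36.7,46,-27.8],0],[-1,[-37.7,46,-26.4],0],[-1,[-38.7,46,-24.9],0]]'
python3 -m jog '[[-1,[7,0,-10],0],[-1,[7,-46,-10],0],[-1,[7,-92,-10],0],[-1,[7,-92,-10],0],[-1,[3,-92,-4],0],[-1,[1,-92,-1.4],0],[-1,[0,-92,0],0]]'
python3 -m jog '[[-1,[7,0,-10],0],[-1,[-12,23,-24],0],[-1,[-30.7,46,-36.4],0],[-1,[-30.7,46,-36.4],0],[-1,[-34.7,46,-30.4],0],[-1,[-36.7,46,-27.8],0],[-1,[-37.7,46,-26.4],0]]'
python3 -m jog '[[-1,[7,0,-10],0],[-1,[45,0,16],0],[-1,[82.4,0,42.8],0],[-1,[82.4,0,42.8],0],[-1,[78.4,0,48.8],0],[-1,[76.4,0,51.4],0],[-1,[75.4,0,52.8],0]]'
```

```text
t: 21.42
eef_pos: [0.4339, 0.2399, 0.2171]
ee_rot: [-3.142, -0.0, 3.109]
force: [-4.1, 0.6, 2.7]
width: 0.0211
gripper_force: 60.0
t: 22.3
eef_pos: [0.4313, 0.1488, 0.2169]
ee_rot: [-3.141, -0.001, 3.11]
force: [-3.6, -1.3, 2.6]
width: 0.021
gripper_force: 60.0
t: 23.18
eef_pos: [0.4701, 0.1925, 0.2431]
ee_rot: [-3.141, -0.001, 3.109]
force: [-3.2, -0.2, 1.7]
width: 0.0209
gripper_force: 60.0
t: 24.05
eef_pos: [0.3958, 0.1956, 0.1907]
ee_rot: [-3.142, -0.0, 3.109]
force: [-3.4, 0.5, 2.7]
width: 0.0208
gripper_force: 60.0
```

Same again, another 1.8 mm lower, until the hard stop shows in the force.

```bash
python3 -m jog '[[-1,[7,0,-10],0],[-1,[-12,23,-24],0],[-1,[-30.7,46,-36.4],0],[-1,[-30.7,46,-36.4],0],[-1,[-36.7,46,-27.8],0],[-1,[-37.7,46,-26.4],0],[-1,[-38.7,46,-24.9],0]]'
python3 -m jog '[[-1,[7,0,-10],0],[-1,[7,-46,-10],0],[-1,[7,-92,-10],0],[-1,[7,-92,-10],0],[-1,[3,-92,-4],0],[-1,[1,-92,-1.4],0],[-1,[0,-92,0],0]]'
python3 -m jog '[[-1,[7,0,-10],0],[-1,[-12,23,-24],0],[-1,[-30.7,46,-36.4],0],[-1,[-30.7,46,-36.4],0],[-1,[-34.7,46,-30.4],0],[-1,[-36.7,46,-27.8],0],[-1,[-37.7,46,-26.4],0]]'
python3 -m jog '[[-1,[7,0,-10],0],[-1,[45,0,16],0],[-1,[82.4,0,42.8],0],[-1,[82.4,0,42.8],0],[-1,[78.4,0,48.8],0],[-1,[76.4,0,51.4],0],[-1,[75.4,0,52.8],0]]'
```

```text
t: 24.92
eef_pos: [0.4347, 0.2398, 0.2156]
ee_rot: [-3.141, -0.001, 3.109]
force: [-11.0, 0.2, 11.4]
width: 0.0208
gripper_force: 60.0
t: 25.8
eef_pos: [0.4322, 0.1487, 0.2156]
ee_rot: [-3.141, -0.001, 3.11]
force: [-11.3, 0.5, 13.7]
width: 0.0205
gripper_force: 60.0
t: 26.68
eef_pos: [0.4709, 0.1925, 0.2419]
ee_rot: [-3.141, -0.001, 3.109]
force: [-9.0, 0.4, 8.6]
width: 0.0209
gripper_force: 60.0
t: 27.55
eef_pos: [0.3966, 0.1957, 0.1897]
ee_rot: [3.141, -0.0, 3.109]
force: [-13.2, 0.6, 17.0]
width: 0.0209
gripper_force: 60.0
```

All four sides hit the hard stop. I retreat to a hover over the drift's hole and check the cup and the drift's tilt numerically.

```bash
python3 -m jog '[[-1,[11.5,0,-16.5],0],[-1,[12,0,-70],0],[-1,[12,0,-115],0],[-1,[-10,-50,-115],0],[-1,[-35,-105,-115],0],[-1,[-60,-160,-115],0],[-1,[-85,-215,-115],0],[-1,[-109,-270,-115],0],[-1,[-109,-320,-110],0],[-1,[-109,-333,-70],0],[-1,[-109,-333,-45],0],[-1,[-109,-333,-45],0],[-1,[-109,-333,-45],0]]'
python3 - <<'E'
from h import *
from station import optics,status
s=status.get_state();print(s["eef_pos"],s["ee_rot"])
for n in("side","top"): np.savez(n+"7.npz",**optics.grab_frame(n))
T,S=load("top7"),load("side7")
p=fitcup(T,S,[.505,.1923,.1246,-.03,.61],w=4);print(p)
z=frame(-.03,.611)[:,2];print("moved since last",(p[0][:3]-[.5035,.1924,.1279])@z)
m=cv2.inRange(cv2.cvtColor(S["color"],cv2.COLOR_RGB2HSV),(15,120,60),(28,255,255));m[:130]=0
for d in(31,34,37,40):
    R=frame(s["ee_rot"][2]-np.pi,np.radians(d))
    for L in(.1157,.121):
        tip=s["eef_pos"]+[0,0,.005]-L*R[:,2]
        print(d,L,np.round(tip,4),np.round(proj(S,tip)[0],1),np.round(proj(S,tip+.03*R[:,2])[0],1),"disc umin,vmax",np.round([proj(S,circ(tip,R,.009))[:,0].min(),proj(S,circ(tip,R,.009))[:,1].max()],1))
I=cv2.resize(S["color"][110:210,220:320,::-1],(400,400),interpolation=cv2.INTER_CUBIC);J=cv2.resize(T["color"][150:250,235:335,::-1],(400,400),interpolation=cv2.INTER_CUBIC)
cv2.imwrite("pics/p7.png",np.hstack([I,J]))
E
```

```text
t: 29.18
eef_pos: [0.4953, -0.1411, 0.2353]
ee_rot: [-3.141, 0.001, 3.11]
force: [0.9, -0.8, -2.3]
width: 0.021
gripper_force: 60.0
[ 0.4952781  -0.14105583  0.23529102] [-3.14112409e+00  1.27507554e-03  3.10955053e+00]
(array([0.49455734, 0.20879556, 0.15104785, 0.09972053, 0.50798849]), np.float64(0.35088273097626077), 117)
moved since last 0.024369929467584296
31 0.1157 [ 0.5548 -0.143   0.1411] [279.4 155.7] [285.1 149.9] disc umin,vmax [276.5 158.6]
31 0.121 [ 0.5576 -0.1431  0.1366] [278.4 156.6] [284.1 151. ] disc umin,vmax [275.5 159.6]
34 0.1157 [ 0.5599 -0.1431  0.1444] [277.8 154.1] [283.9 148.7] disc umin,vmax [274.9 157.1]
34 0.121 [ 0.5629 -0.1432  0.14  ] [276.7 155. ] [282.8 149.7] disc umin,vmax [273.9 158. ]
37 0.1157 [ 0.5649 -0.1433  0.1479] [276.2 152.5] [282.7 147.5] disc umin,vmax [273.4 155.5]
37 0.121 [ 0.5681 -0.1434  0.1437] [275.1 153.3] [281.5 148.4] disc umin,vmax [272.3 156.4]
40 0.1157 [ 0.5696 -0.1434  0.1517] [274.7 150.8] [281.5 146.2] disc umin,vmax [272.  153.9]
40 0.121 [ 0.573  -0.1435  0.1476] [273.5 151.6] [280.3 147. ] disc umin,vmax [270.8 154.7]
```

View pics/p7.png

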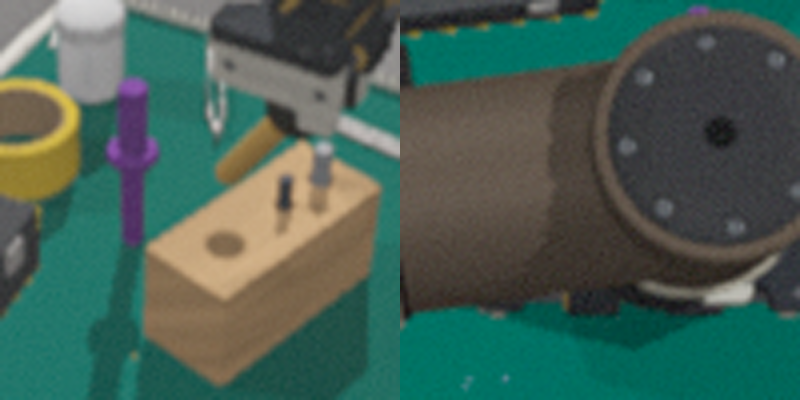

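The side tile shows the rod tip at (217,178), still tilted about 37°, and the empty hole at (226,243). I lower the tip into the hole mouth.

```bash
python3 -m jog '[[-1,[-2.5,0,30],0],[-1,[-2.5,0,55],0],[-1,[-2.5,0,64],0],[-1,[-2.5,0,69],0],[-1,[-2.5,0,73],0],[-1,[-2.5,0,73],0]]' 60
```

```text
t: 30.02
eef_pos: [0.4975, -0.1409, 0.1618]
ee_rot: [-3.142, 0.002, 3.11]
force: [0.6, -1.0, -2.8]
width: 0.0213
gripper_force: 60.0
```

```bash
python3 -m jog '[[-1,[0,0,0],0],[-1,[-6,0,-4],0],[-1,[-12,0,-7.5],0],[-1,[-23,0,-12.5],0],[-1,[-34,0,-16.5],0],[-1,[-46,0,-19],0],[-1,[-58,0,-20.5],0],[-1,[-70,0,-21],0],[-1,[-74,0,-20.5],0],[-1,[-74,0,-20.5],0]]' 14
python3 - <<'E'
from h import *
from station import optics,status
s=status.get_state()
S=optics.grab_frame("side");np.savez("side8.npz",**S)
m=cv2.inRange(cv2.cvtColor(S["color"],cv2.COLOR_RGB2HSV),(12,100,60),(30,255,255))
for v in range(140,178):
    print(v,S["color"][v,262:292].astype(int).sum(1).tolist() if v%4==0 else "",end="\n" if v%4==0 else "")
h=cv2.cvtColor(S["color"],cv2.COLOR_RGB2HSV)
for v in range(144,178,3):print(v," ".join("%d/%d/%d"%tuple(x) for x in h[v,266:290:2]))
for d in(-5,0,5,10,20):
    R=frame(s["ee_rot"][2]-np.pi,np.radians(d));g=s["eef_pos"]+[0,0,.005]
    print(d,[np.round(proj(S,g-k*R[:,2])[0],1).tolist() for k in(.035,.07,.1)])
E
```

```text
t: 31.28
eef_pos: [0.5711, -0.1433, 0.1813]
ee_rot: [3.142, 0.0, 3.109]
force: [-1.2, 0.4, -3.9]
width: 0.0214
gripper_force: 14.0
140 [376, 375, 370, 375, 400, 382, 387, 393, 378, 367, 374, 370, 369, 363, 294, 212, 176, 136, 186, 319, 362, 339, 293, 273, 284, 258, 274, 266, 268, 268]
141 142 143 144 [377, 390, 384, 382, 381, 368, 331, 330, 364, 371, 389, 368, 355, 337, 238, 177, 164, 153, 186, 280, 269, 278, 265, 263, 271, 274, 269, 265, 272, 272]
145 146 147 148 [274, 258, 262, 271, 324, 381, 384, 388, 392, 397, 401, 372, 372, 362, 280, 209, 177, 139, 138, 171, 249, 272, 269, 273, 266, 268, 290, 325, 376, 453]
149 150 151 152 [272, 258, 277, 271, 266, 251, 183, 127, 139, 167, 199, 205, 182, 136, 129, 126, 140, 133, 121, 166, 241, 302, 367, 429, 467, 488, 503, 504, 505, 494]
153 154 155 156 [266, 267, 268, 265, 268, 275, 272, 274, 259, 267, 259, 240, 238, 244, 244, 266, 340, 420, 460, 490, 498, 504, 500, 501, 499, 503, 490, 384, 248, 181]
157 158 159 160 [267, 265, 263, 282, 259, 267, 276, 269, 263, 280, 299, 303, 291, 298, 292, 326, 429, 486, 500, 498, 492, 498, 496, 499, 498, 498,
[... 1766 characters left out ...]
6 16/101/156 17/92/191 17/93/200 17/90/201 17/90/205 17/91/197
171 16/91/199 17/92/199 17/95/193 19/132/133 20/137/130 19/138/129 17/105/124 17/98/127 16/93/184 17/91/191 17/93/194 16/91/197
174 17/89/198 17/92/199 17/91/198 16/100/151 18/110/146 18/116/145 17/97/176 17/94/199 17/89/204 16/89/203 17/90/201 17/92/193
177 17/92/199 17/89/204 17/94/190 17/98/156 16/98/158 17/96/168 17/88/209 16/89/209 16/88/205 17/94/197 16/97/171 17/101/131
-5 [[275.2, 151.1], [275.7, 161.5], [276.1, 170.1]]
0 [[274.2, 150.7], [273.7, 160.8], [273.3, 169.1]]
5 [[273.2, 150.3], [271.7, 160.0], [270.6, 168.0]]
10 [[272.2, 149.8], [269.8, 159.1], [267.9, 166.6]]
20 [[270.3, 148.7], [266.1, 156.8], [262.7, 163.4]]
```

The rod is upright (within about 1°). Now centre it over the hole and lower it.

```bash
python3 -m jog '[[-1,[5,0,0],0],[-1,[9.3,0,0],0],[-1,[9.3,0,0],0],[-1,[9.3,0,6],0],[-1,[9.3,0,14],0],[-1,[9.3,0,22],0],[-1,[9.3,0,32],0],[-1,[9.3,0,42],0],[-1,[9.3,0,52],0],[-1,[9.3,0,60],0],[-1,[9.3,0,64],0],[-1,[9.3,0,64],0]]' 14
```

```text
t: 32.83
eef_pos: [0.5615, -0.143, 0.1176]
ee_rot: [-3.142, -0.0, 3.109]
force: [-0.2, 0.3, -3.3]
width: 0.0217
gripper_force: 14.0
```

```bash
python3 -m jog '[[-1,[0,0,1.5],0],[-1,[0,0,1.5],0],[-0.09,[0,0,1.5],0],[-0.09,[0,0,1.5],0],[-0.09,[0,0,1.5],0],[-0.09,[0,0,-30],0],[-0.09,[0,0,-80],0],[-0.09,[0,0,-130],0],[-0.09,[-20,-60,-130],0],[-0.09,[20,-120,-130],0],[-0.09,[80,-180,-130],0],[-0.09,[120,-240,-130],0],[-0.09,[120,-240,-130],0],[-0.09,[120,-240,-130],0]]'
python3 - <<'E'
from h import *
from station import optics,status
for n in("side","top"): np.savez(n+"9.npz",**optics.grab_frame(n))
T,S=load("top9"),load("side9")
for p0 in([.505,.192,.1246,-.03,.61],[.5035,.1924,.128,-.03,.61]):
  p=fitcup(T,S,p0,w=4);print(p)
z=frame(-.03,.611)[:,2];print("total travel",(p[0][:3]-[.4963,.1927,.1387])@z)
# compare drift pixels to the starting view
for n,(u,v,w,h) in(("side",(268,148,20,28)),("top",(280,188,20,18))):
  a=load(n+"0")["color"][v:v+h,u:u+w].astype(float).mean(2);b=load(n+"9")["color"][v:v+h,u:u+w].astype(float).mean(2)
  print(n,abs(a-b).mean(),cv2.phaseCorrelate(a,b,cv2.createHanningWindow((w,h),cv2.CV_64F)))
# bystander change map
for n in("side","top"):
  d=abs(load(n+"0")["color"].astype(int)-load(n+"9")["color"]).sum(2)>90
  k,l,st,c=cv2.connectedComponentsWithStats(d.astype(np.uint8));print(n,[(st[i].tolist()) for i in range(1,k) if st[i][4]>25])
E
```

```text
t: 34.58
eef_pos: [0.4319, -0.3809, 0.2476]
ee_rot: [-3.142, -0.0, 3.106]
force: [-0.0, -0.2, -0.5]
width: 0.0397
gripper_force: 0.0
(array([ 0.50611328,  0.19233981,  0.12429341, -0.04404606,  0.61646514]), np.float64(0.4687904756686113), 192)
(array([ 0.50613291,  0.19232625,  0.12426794, -0.04556772,  0.6169755 ]), np.float64(0.286470391430385), 192)
total travel -0.01746584155442856
side 7.5285714285714285 ((0.4572748628168686, 0.48536456331943434), 0.8132640003137216)
top 12.977777777777778 ((0.026047273468742915, 0.28042567874006963), 0.8624238620120939)
side [[339, 0, 61, 86, 2713], [407, 0, 86, 315, 11875], [506, 112, 6, 22, 89], [491, 189, 21, 20, 185], [219, 229, 37, 50, 216], [205, 238, 32, 46, 181], [227, 238, 21, 34, 161], [214, 243, 22, 31, 152], [482, 314, 30, 13, 143], [389, 336, 69, 48, 1336]]
top [[265, 142, 247, 242, 29573], [413, 178, 66, 39, 1108], [152, 200, 38, 24, 127], [490, 203, 22, 24, 200], [158, 208, 24, 14, 80], [148, 217, 10, 17, 35], [155, 216, 26, 17, 123], [159, 233, 25, 7, 64], [270, 325, 32, 24, 285], [185, 334, 80, 46, 2292], [163, 372, 20, 12, 84], [341, 373, 11, 11, 67]]
```

```bash
python3 -c "
from station import order
print(order.job_done())"
```

```text
the job is handed in; nothing more can be done
None
```

I handed the job in at about 35 s: the cup measures home and square (17.5 mm of travel, hard stop on all four sides), the drift is back upright in its hole, and no bystander shift showed in the before/after images, though I got no verdict from the judge.

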